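# Zero the peak pointer of the torque tester

### The job

On the repair bench, turn the red reset knob of the grey torque tester anticlockwise (seen from above) until its red peak pointer is fully back against the brass zero stop pin, then let go. Leave the blue pointer of the green air gauge at its setting.

Things in the scene. Friction and masses are not known exactly. Their poses are not given: they have to be found in the camera images.
- peak (a joint): red reset knob and pointer (one piece) of the torque tester, a dial facing up: grey case 132 mm across, steel rim, white face 52 mm above the bench, bolted-down 150 mm square foot. Angle in rad: 0 with the pointer at the hard stop, an 8 mm brass pin beside the resting black needle; grows clockwise seen from above. Starts at 0.6 to 1.4, turns with light friction (0.05 N m), stays where left
- peak_grip (a point): point on the axis of the red knob, at the height to grip it, 32 mm above the dial face (84 mm above the bench). The knob is an upright bar 44 mm long, 16 mm wide, its top 14 mm above this point and its underside 26 mm below it. The frame turns with the knob: x points along the bar towards the pointer's tip (48 mm out; a white line on that half of the bar's top), y across the bar (its 16 mm width), z up
- limit_tip (a point): tip of the blue pointer of the other dial, the air gauge: same size and knob shape, but green case, brass rim and blue knob. Its pointer is 48 mm long from the axis, the tip 56 mm above the bench; x points outward along the pointer, z up. To be left at its setting. The two dials swap places from run to run

How it is judged:
By the outcome, as a careful person would: the job done as asked, in the order asked, and still so for the second after the job is handed in, with the robot touching nothing.
It also fails if it takes over 29 s, if anything falls off the work surface, if the arm or the gripper's body presses on something with over 40 N, if the wrist force passes 120 N, or if a joint passes its speed limit or range.

### The arm

A 6-joint arm with a two-finger parallel gripper is mounted at the origin on the work surface. World frame = base frame: x ahead of the robot, y to its left, z up, the work surface at z = 0. Lengths are in mm, angles in rad, forces in N, time in s.
With the tool pointing down it reaches from about 275 to 825 mm from the base axis. Payload 5.2 kg.
Tool frame: the origin (TCP) lies at the very end of the fingers, on their centre line; the grasp point (between the pads) lies 19 mm behind it; z points along the fingers, y is the line along which they close (so a half turn about z gives the same grasp; the last joint's range is limited). The gripper opens to 93 mm and grips with 3 to 60 N. Pads are 15 mm wide; open, the fingers measure 128 mm over their backs; the gripper's body (75 mm by 188 mm) begins 65 mm behind the grasp point.
Start: joints at [-1.415, 0.259, 1.535, -0, 1.348, -0.203], TCP at [193.154, -514.972, 185.553] pointing down, gripper open.
Joint ranges: [-3.14, 3.14], [-0.91, 2.08], [0.19, 2.58], [-1.22, 4.36], [0.22, 2.71], [-3.12, 3.12]. Speed limits (rad/s): [2.57, 2.57, 3.14, 3.14, 3.14, 3.14].

### API

Orientations are given as a 3x3 rotation matrix whose columns are the frame's x, y, z axes.
In Python, from station import ctrl, viewer gives the robot as it stands. The module is installed in compiled form; this text tells all that it offers.
- The arm moves only by the tool apply_moves, never from a script. Its arguments are lists of equal length, an entry for each row: "slide": the shift along the tool's x, y, z scaled (see below), a list of three; "rotation": the turn, a rotation vector about the tool's x, y, z scaled (see below), a list of three. A call has 1 to 8 rows; each row shifts and turns the commanded pose from where the row before left it, along the tool's axes as they then stand; what a row does not reach is not made up. The controller multiplies each number of a shift by 0.4 m and each number of a turn by 120 degrees. A row lasts 1/10 s, in which the tool goes at most 50 mm and 8.59 degrees, less where a joint would pass 70% of its speed; a pose out of reach is approached as far as the arm can. A call with a number of a shift or a turn outside -1 to 1 is refused whole. A call with a gripper value outside its range is refused whole. "hand" is the finger opening in mm, from 0 to 93, set as the call begins (left out, the last holds). The fingers move at their own pace and stop on an object; "newtons" is the grip in N (left out, the last holds). Time passes only in rows, so rows that do not move let the fingers close. It gives the time, the measured TCP pose, the force, the opening and the grip force at its end, in the units of the state.
- ctrl.get_obs(): the state, without advancing time (a new reading comes with each control period).
- viewer.snapshot(name): name is "scene" or "top"; returns the picture (384x512x3 uint8, red, green, blue); there is no depth.
- viewer.camera_params(name): a dict with "intrinsics" (3x3 intrinsics, pixels), "world_to_cam" (4x4, takes a point from world to camera coordinates). Camera axes: x right, y up, looking along -z (the intrinsics and any distortion apply to the point x, -y, -z); pixel columns grow to the right and rows downward; lengths in mm; the calibration is good to about 2 mm. A picture is of the moment at which its call begins. camera_params takes no time and is no camera call.
- ctrl.sign_off(): hands the job in; it is judged then, once.
The state is a dict: "time": time; "joint_pos": joint angles; "dq": joint speeds; "tau": joint torques, N m; "tcp_pos": TCP position; "ee_rot": TCP orientation; "force": force on the tool from outside, world axes, zero at the start; "wrist_torque": the same for the moment, N m; "grip_width": finger opening in mm; "finger_force": force on a finger pad.
Only numpy, scipy, OpenCV 4.12 (cv2) and the standard library are available. Lean on these libraries where they do the work, as an engineer would, in place of code of your own. Each camera call takes 0.05 s, during which the arm holds its last target. There are 200 camera calls.

## Working session

There is one attempt and no reset: what is moved stays moved. The work goes in short steps, Python scripts to look and compute and a tool call to move; the robot and the scene stay as the last step left them, time stands still between calls to the robot, and variables do not carry over. Pictures are saved under pics/ and viewed, at most 10 in all, crops included, and the job is handed in when it is done.

Besides the shell and the picture viewer there is one more tool, called as name(argument=value, ...), one argument or row to a line, values as JSON. apply_moves: Moves the arm, as the interface text tells. Shifts and turns lie within -1 to 1; 1 stands for 0.4 m of shift or 120 degrees of turn. Its arguments: {"type":"object","properties":{"slide":{"type":"array","items":{"type":"array","items":{"type":"number"}}},"rotation":{"type":"array","items":{"type":"array","items":{"type":"number"}}},"hand":{"type":"number"},"newtons":{"type":"number"}},"required":["slide","rotation"]}

```bash
mkdir -p pics; python3 - <<'E'
from station import ctrl, viewer
import cv2, numpy as np
for n in("scene","top"):
    im=viewer.snapshot(n); np.save(f"pics/{n}.npy",im)
    cv2.imwrite(f"pics/{n}.png",im[:,:,::-1])
    print(n,viewer.camera_params(n))
o=ctrl.get_obs();print(o)
a=[cv2.imread(f"pics/{n}.png") for n in("scene","top")]
cv2.imwrite("pics/both.png",cv2.resize(np.vstack(a),(400,600)))
E
```

```text
scene {'intrinsics': array([[368.79322385,   0.        , 249.6732902 ],
       [  0.        , 368.79322385, 189.66506206],
       [  0.        ,   0.        ,   1.        ]]), 'world_to_cam': array([[ 7.41965665e-01,  6.70203839e-01,  1.77134307e-02,
        -4.09612242e+02],
       [-5.14692332e-01,  5.52474309e-01,  6.55640101e-01,
         1.88158337e+02],
       [ 4.29626297e-01, -4.95579411e-01,  7.54865745e-01,
        -1.16994770e+03],
       [ 0.00000000e+00,  0.00000000e+00,  0.00000000e+00,
         1.00000000e+00]])}
top {'intrinsics': array([[462.60414793,   0.        , 261.3195218 ],
       [  0.        , 462.60414793, 182.69470232],
       [  0.        ,   0.        ,   1.        ]]), 'world_to_cam': array([[-2.94815934e-02, -9.99388929e-01, -1.87777342e-02,
         4.47511699e+01],
       [ 9.87468791e-01, -3.20334346e-02,  1.54529110e-01,
        -5.09938476e+02],
       [-1.55036197e-01, -1.39866621e-02,  9.87809775e-01,
        -9.93006860e+02],
       [ 0.00000000e+00,  0.00000000e+00,  0.00000000e+00,
         1.00000000e+00]])}
{'time': 0.1, 'joint_pos': array([-1.41480187e+00,  2.59258738e-01,  1.53597914e+00,  7.80718520e-06,
        1.34800685e+00, -2.02823633e-01]), 'dq': array([-0.00014354,  0.00115154, -0.00113449, -0.00063114,  0.00056001,
        0.00145656]), 'tau': array([ 2.52827907e-03, -4.38209367e+01, -2.84643352e+01,  7.21948897e-02,
        3.62493005e-02, -4.94627375e-05]), 'tcp_pos': array([ 193.06750769, -514.41057623,  184.80481395]), 'ee_rot': array([[ 9.36313176e-01,  3.51166020e-01, -2.49147875e-04],
       [ 3.51165944e-01, -9.36311814e-01,  1.63319163e-03],
       [ 3.40241308e-04, -1.61667110e-03, -9.99998635e-01]]), 'force': array([-0.02092859, -0.33739374, -0.98933772]), 'wrist_torque': array([-0.00130668, -0.02436187,  0.0290031 ]), 'finger_force': 0.0, 'grip_width': 93.10738726408697}
```

View pics/top.png

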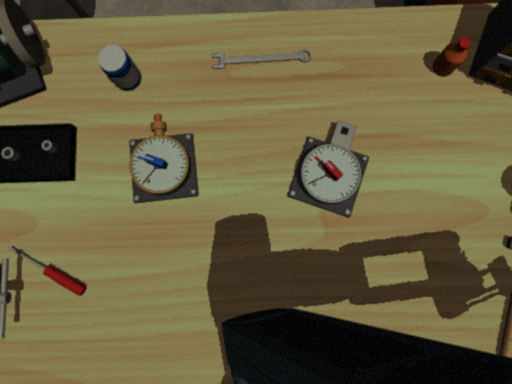

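View pics/scene.png

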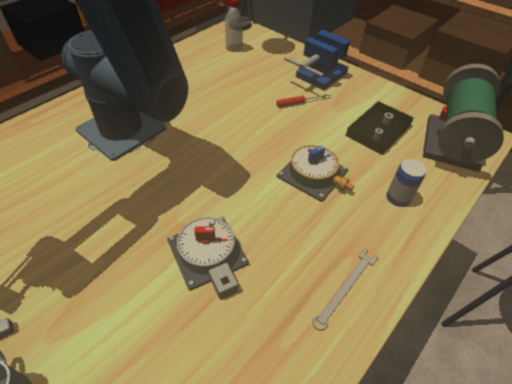

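The top view shows the tester with the red knob at about (331,172) and the air gauge with the blue knob at about (157,163). The scene view shows them at (206,240) and (316,165).

```bash
cat > h.py <<'E'
from station import ctrl, viewer
import cv2, numpy as np
def ray(n,uv,z):
    p=viewer.camera_params(n);K=p["intrinsics"];T=p["world_to_cam"];R=T[:3,:3]
    c=-R.T@T[:3,3]; d=np.linalg.inv(K)@[uv[0],uv[1],1]; d=R.T@(d*[1,-1,-1])
    return c+d*(z-c[2])/d[2]
def proj(n,P):
    p=viewer.camera_params(n);q=p["world_to_cam"]@np.append(P,1);q=q[:3]*[1,-1,-1]
    q=p["intrinsics"]@q;return q[:2]/q[2]
def redmask(im):
    h=cv2.cvtColor(im,cv2.COLOR_RGB2HSV)
    return (((h[...,0]<6)|(h[...,0]>172))&(h[...,1]>150)&(h[...,2]>60)).astype(np.uint8)
E
python3 - <<'E'
from h import *
W={}
for n,(u,v) in dict(top=(331,172),scene=(206,240)).items():
    im=np.load(f"pics/{n}.npy"); s=40
    m=redmask(im); m2=np.zeros_like(m); m2[v-s:v+s,u-s:u+s]=m[v-s:v+s,u-s:u+s]
    h=cv2.cvtColor(im,cv2.COLOR_RGB2HSV)
    w=((h[...,1]<60)&(h[...,2]>130)).astype(np.uint8); w[:v-s]=0;w[v+s:]=0;w[:,:u-s]=0;w[:,u+s:]=0
    c=max(cv2.findContours(w,0,2)[0],key=cv2.contourArea)
    e=cv2.fitEllipse(cv2.convexHull(c)); print(n,e,"face centre",ray(n,e[0],52))
    ys,xs=np.nonzero(m2); print("red",len(xs),xs.mean(),ys.mean(),ray(n,(xs.mean(),ys.mean()),90))
    cv2.imwrite(f"pics/c_{n}.png",cv2.resize(im[v-s:v+s,u-s:u+s,::-1],(560,560),interpolation=cv2.INTER_CUBIC))
E
```

```text
top ((330.24676513671875, 172.96095275878906), (52.49192428588867, 53.77581787109375), 115.50782012939453) face centre [ 526.01498591 -124.00429557   52.        ]
red 127 332.2992125984252 170.01574803149606 [ 525.62807926 -123.47052913   90.        ]
scene ((205.39100646972656, 240.98019409179688), (47.63428497314453, 57.88361740112305), 74.78897094726562) face centre [ 526.49897756 -124.1029047    52.        ]
red 87 204.22988505747125 231.89655172413794 [ 527.41183955 -124.67943599   90.        ]
```

View pics/c_top.png

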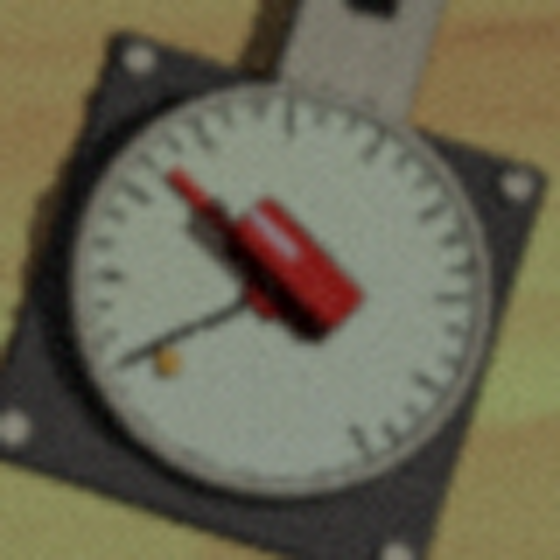

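View pics/c_scene.png

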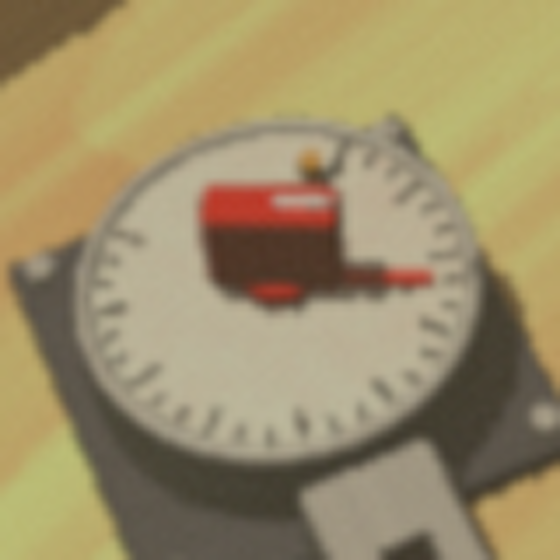

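```bash
cat >> h.py <<'E'
def togo(target,yaw):
    o=ctrl.get_obs();R=o["ee_rot"];d=R.T@(np.array(target)-o["tcp_pos"])
    cur=np.degrees(np.arctan2(R[1,0],R[0,0]))
    print("t",o["time"],"shift mm tool",d.round(1),"scaled",(d/400).round(4),"yaw now",cur.round(2),"turn z scaled",round(-(yaw-cur)/120,4),"tilt",R[:,2].round(4),"j6",o["joint_pos"][5])
E
python3 - <<'E'
from h import *
c=np.array([526.2,-124.05])
# crop px -> full px
f=lambda u,v,s:((u-3)/7+s[0]-40,(v-3)/7+s[1]-40)
T,S=(331,172),(206,240)
for nm,n,p,z in [("tip","top",f(172,172,T),56),("tip","scene",f(432,277,S),56),("pin","top",f(168,360,T),60),("pin","scene",f(310,157,S),60),("needle","top",f(122,364,T),54),
  ("barA","top",f(268,198,T),98),("barB","top",f(362,297,T),98),("barC","top",f(236,228,T),98)]:
    P=ray(n,p,z)[:2]; d=P-c; print(nm,n,P.round(1),"r",np.hypot(*d).round(1),"ang",np.degrees(np.arctan2(d[1],d[0])).round(1))
im=np.load("pics/top.npy");h=cv2.cvtColor(im,cv2.COLOR_RGB2HSV)
b=((h[...,0]>100)&(h[...,0]<125)&(h[...,1]>130)&(h[...,2]>60)); ys,xs=np.nonzero(b[130:200,125:195]);print("blue",xs.mean()+125,ys.mean()+130,len(xs))
togo([526.2,-124.05,185],45)
E
```

```text
tip top [564.2 -92.1] r 49.6 ang 40.1
tip scene [561.6 -88.4] r 50.3 ang 45.2
pin top [503.5 -87.6] r 42.9 ang 121.9
pin scene [500.  -83.8] r 48.0 ang 123.1
needle top [503.6 -73.7] r 55.1 ang 114.2
barA top [ 546.3 -116.2] r 21.5 ang 21.3
barB top [ 515.  -142.8] r 21.9 ang -120.8
barC top [ 537.4 -106.1] r 21.1 ang 58.1
blue 154.1769911504425 160.76106194690266 113
t 0.1 shift mm tool [ 4.490e+02 -2.485e+02  4.000e-01] scaled [ 1.1225e+00 -6.2130e-01  9.0000e-04] yaw now 20.56 turn z scaled -0.2037 tilt [-2.0e-04  1.6e-03 -1.0e+00] j6 -0.20282363300984688
```

apply_moves(
  slide=[
    [0.102,-0.0565,0],
    [0.102,-0.0565,0],
    [0.102,-0.0565,0],
    [0.102,-0.0565,0],
    [0.102,-0.0565,0],
    [0.102,-0.0565,0],
    [0.102,-0.0565,0],
    [0.102,-0.0565,0],
  ],
  rotation=[
    [0,0,0],
    [0,0,0],
    [0,0,0],
    [0,0,0],
    [0,0,0],
    [0,0,0],
    [0,0,0],
    [0,0,0],
  ],
  hand=34,
  newtons=20,
)

```text
time: 0.9
tcp_pos: [436.0, -229.3, 185.4]
ee_rot: [[0.936, 0.351, -0.0], [0.351, -0.936, 0.0], [-0.0, -0.0, -1.0]]
force: [-0.1, -0.7, -0.6]
grip_width: 35.9
finger_force: 0.0
```

apply_moves(
  slide=[
    [0.102,-0.0565,0],
    [0.102,-0.0565,0],
    [0.102,-0.0565,0],
    [0,0,0],
    [0,0,0],
    [0,0,0],
    [0,0,0],
    [0,0,0],
  ],
  rotation=[
    [0,0,0],
    [0,0,0],
    [0,0,0],
    [0,0,-0.0567],
    [0,0,-0.0567],
    [0,0,-0.0567],
    [0,0,0],
    [0,0,0],
  ],
)

```text
time: 1.7
tcp_pos: [525.9, -124.5, 185.3]
ee_rot: [[0.757, 0.653, -0.001], [0.653, -0.757, 0.0], [-0.0, -0.001, -1.0]]
force: [-0.8, 0.5, 0.4]
grip_width: 33.7
finger_force: 0.0
```

```bash
python3 - <<'E'
from h import *
togo([526.2,-124.2,66],41)
cv2.imwrite("pics/a1.png",cv2.resize(viewer.snapshot("scene")[170:290,120:290,::-1],None,fx=4,fy=4,interpolation=cv2.INTER_CUBIC))
E
```

```text
t 1.7 shift mm tool [  0.5   0.  119.3] scaled [1.200e-03 1.000e-04 2.981e-01] yaw now 40.79 turn z scaled -0.0018 tilt [-6.e-04  3.e-04 -1.e+00] j6 0.41991482750631487
```

View pics/a1.png

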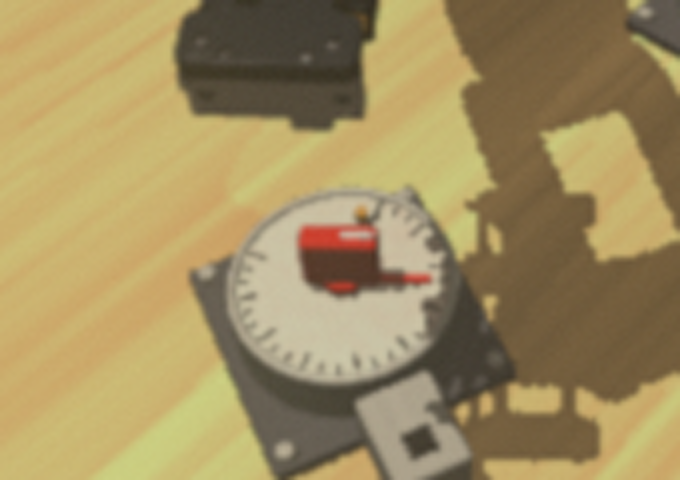

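The view shows the knob unobstructed at crop (338,255), with the gripper above it at (275,60). The tool is within 1 mm of the axis, so I descend, slowly near the end.

apply_moves(
  slide=[
    [0.001,0,0.06],
    [0,0,0.06],
    [0,0,0.06],
    [0,0,0.03],
    [0,0,0.022],
    [0,0,0.022],
    [0,0,0.022],
    [0,0,0.022],
  ],
  rotation=[
    [0,0,0],
    [0,0,0],
    [0,0,0],
    [0,0,0],
    [0,0,0],
    [0,0,0],
    [0,0,0],
    [0,0,0],
  ],
)

```text
time: 2.55
tcp_pos: [526.9, -124.6, 66.3]
ee_rot: [[0.755, 0.655, 0.001], [0.655, -0.755, -0.001], [0.001, 0.001, -1.0]]
force: [-1.2, -0.0, -0.5]
grip_width: 33.9
finger_force: 0.0
```

apply_moves(
  slide=[
    [0,0,0],
    [0,0,0],
    [0,0,0],
    [0,0,0],
    [0,0,0],
    [0,0,0],
  ],
  rotation=[
    [0,0,0],
    [0,0,0],
    [0,0,0],
    [0,0,0],
    [0,0,0],
    [0,0,0],
  ],
  hand=0,
  newtons=20,
)

```text
time: 3.15
tcp_pos: [526.5, -124.4, 66.6]
ee_rot: [[0.755, 0.656, 0.0], [0.656, -0.755, -0.0], [0.0, 0.0, -1.0]]
force: [-0.1, 0.4, 0.4]
grip_width: 0.8
finger_force: 0.0
```

```bash
python3 - <<'E'
from h import *
togo([526.2,-124.2,66],114)
o=ctrl.get_obs();print(o["force"],o["wrist_torque"],o["grip_width"],o["finger_force"])
E
```

```text
t 3.15 shift mm tool [-0.1 -0.4  0.6] scaled [-0.0003 -0.001   0.0015] yaw now 40.97 turn z scaled -0.6086 tilt [ 5.e-04 -2.e-04 -1.e+00] j6 0.41740567770309733
[-0.07535326  0.36732947  0.37040616] [-0.07254543 -0.00084091 -0.0190788 ] 0.7661116875781534 0.0
```

```bash
python3 - <<'E'
from h import *
a=viewer.snapshot("scene"); b=viewer.snapshot("top")
cv2.imwrite("pics/b1.png",np.hstack([cv2.resize(a[100:300,110:310,::-1],(400,400)),cv2.resize(b[90:250,240:400,::-1],(400,400))]))
o=ctrl.get_obs(); print(proj("scene",o["tcp_pos"]),proj("top",o["tcp_pos"]))
E
```

```text
[204.81535139 237.51051744] [331.2631018  171.59806446]
```

View pics/b1.png

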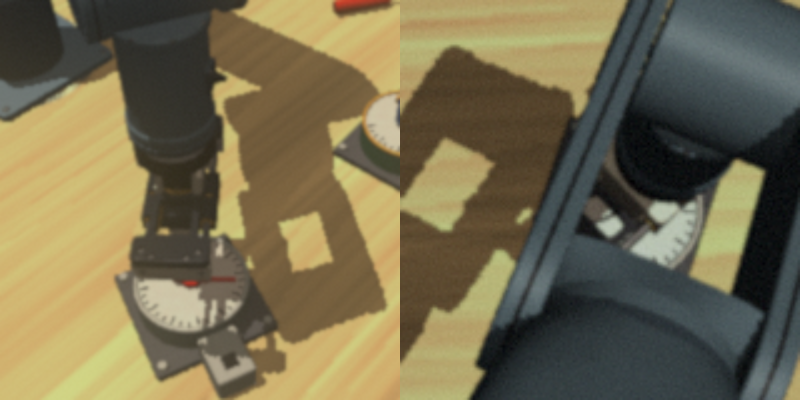

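The scene half of the view shows the gripper body's end, with its lower edge at crop (132–208, ~272), hiding the knob. The fingers closed to 0.8 mm, so they missed the bar. I'll check the tool geometry against the pictures.

```bash
python3 - <<'E'
from h import *
o=ctrl.get_obs(); R=o["ee_rot"];p=o["tcp_pos"]
for nm,dz in(("now",0),("a1",119)):
  for s in(-1,1):
    for b in(-84,-60,-40):
      q=p+R@np.array([37.5*s,94,b])+[0,0,dz]; q2=p+R@np.array([37.5*s,-94,b])+[0,0,dz]
      print(nm,s,b,q.round(),proj("scene",q).round(1),q2.round(),proj("scene",q2).round(1))
E
```

```text
now -1 -84 [ 560. -220.  150.] [177.1 253.7] [436. -78. 150.] [189.5 181.2]
now -1 -60 [ 560. -220.  126.] [178.7 260.1] [436. -78. 126.] [190.6 188.2]
now -1 -40 [ 560. -220.  106.] [180.  265.2] [436. -78. 106.] [191.5 193.8]
now 1 -84 [ 616. -171.  150.] [216.2 254.8] [493. -29. 150.] [222.9 182.1]
now 1 -60 [ 616. -171.  126.] [216.9 261.1] [493. -29. 126.] [223.2 189.1]
now 1 -40 [ 616. -171.  106.] [217.4 266.2] [493. -29. 106.] [223.6 194.7]
a1 -1 -84 [ 560. -220.  269.] [167.8 216.4] [436. -78. 269.] [183.3 141.3]
a1 -1 -60 [ 560. -220.  245.] [169.9 224.8] [436. -78. 245.] [184.7 150.1]
a1 -1 -40 [ 560. -220.  225.] [171.6 231.4] [436. -78. 225.] [185.8 157.1]
a1 1 -84 [ 616. -171.  269.] [212.6 217.6] [493. -29. 269.] [220.6 142.3]
a1 1 -60 [ 616. -171.  245.] [213.5 225.9] [493. -29. 245.] [221.1 151.1]
a1 1 -40 [ 616. -171.  225.] [214.1 232.5] [493. -29. 225.] [221.5 158.1]
```

```bash
python3 - <<'E'
from h import *
a=viewer.snapshot("scene"); b=viewer.snapshot("top")
g=lambda im,x,y:cv2.resize((255*(im[y:y+75,x:x+50,::-1]/255.)**.5).astype(np.uint8),(400,600),interpolation=cv2.INTER_CUBIC)
cv2.imwrite("pics/b2.png",np.hstack([g(a,170,190),g(b,305,140)]))
o=ctrl.get_obs();print(o["grip_width"],o["joint_pos"])
E
```

```text
0.48268164636661115 [-4.38267001e-01  3.52307005e-01  1.71818178e+00 -2.45653489e-05
  1.07105357e+00  4.17448135e-01]
```

View pics/b2.png

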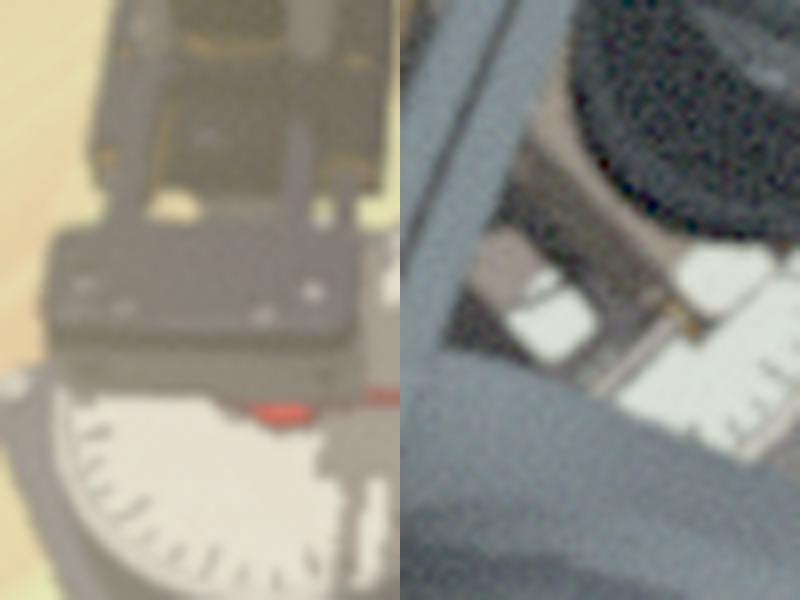

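```bash
python3 - <<'E'
from h import *
o=ctrl.get_obs(); R=o["ee_rot"];p=o["tcp_pos"]
for z in(66,90,116,185,210,235):
  print(z,[tuple(proj("scene",np.array([*(p+R@np.array([x,y,0]))[:2],z])).round(1)) for x in(-7.5,7.5) for y in(-34,-17,17,34)])
print([proj("top",np.array([*(p+R@np.array([0,y,0]))[:2],z])).round(1) for z in (66,116) for y in(-17,0,17)])
E
```

```text
66 [(np.float64(203.0), np.float64(225.2)), (np.float64(202.3), np.float64(231.3)), (np.float64(200.7), np.float64(243.9)), (np.float64(199.9), np.float64(250.5)), (np.float64(209.5), np.float64(225.4)), (np.float64(208.8), np.float64(231.4)), (np.float64(207.4), np.float64(244.1)), (np.float64(206.7), np.float64(250.7))]
90 [(np.float64(202.2), np.float64(219.0)), (np.float64(201.4), np.float64(225.2)), (np.float64(199.8), np.float64(237.9)), (np.float64(198.9), np.float64(244.6)), (np.float64(208.8), np.float64(219.2)), (np.float64(208.1), np.float64(225.3)), (np.float64(206.7), np.float64(238.1)), (np.float64(205.9), np.float64(244.8))]
116 [(np.float64(201.3), np.float64(212.0)), (np.float64(200.5), np.float64(218.2)), (np.float64(198.8), np.float64(231.1)), (np.float64(197.9), np.float64(237.8)), (np.float64(208.1), np.float64(212.2)), (np.float64(207.3), np.float64(218.4)), (np.float64(205.8), np.float64(231.3)), (np.float64(205.0), np.float64(238.0))]
185 [(np.float64(198.6), np.float64(191.7)), (np.float64(197.7), np.float64(198.1)), (np.float64(195.7), np.float64(211.2)), (n
[... 286 characters left out ...]
.float64(194.5), np.float64(203.3)), (np.float64(193.5), np.float64(210.3)), (np.float64(204.9), np.float64(183.9)), (np.float64(204.1), np.float64(190.2)), (np.float64(202.3), np.float64(203.5)), (np.float64(201.4), np.float64(210.5))]
235 [(np.float64(196.4), np.float64(175.2)), (np.float64(195.4), np.float64(181.6)), (np.float64(193.3), np.float64(195.0)), (np.float64(192.2), np.float64(202.0)), (np.float64(204.0), np.float64(175.4)), (np.float64(203.1), np.float64(181.8)), (np.float64(201.3), np.float64(195.2)), (np.float64(200.3), np.float64(202.2))]
[array([325.6, 176.9]), array([331.2, 171.7]), array([336.8, 166.4]), array([328.4, 172.9]), array([334.4, 167.4]), array([340.3, 161.9])]
```

apply_moves(
  slide=[
    [0,0,0],
    [0,0,0],
    [0,0,0],
    [0,0,0],
    [0,0,0],
  ],
  rotation=[
    [0,0,0],
    [0,0,0],
    [0,0,0],
    [0,0,0],
    [0,0,0],
  ],
  hand=34,
)

```text
time: 3.85
tcp_pos: [526.4, -124.3, 66.3]
ee_rot: [[0.755, 0.656, -0.0], [0.656, -0.755, 0.0], [-0.0, -0.0, -1.0]]
force: [-0.2, -0.1, 0.3]
grip_width: 32.7
finger_force: 0.0
```

apply_moves(
  slide=[
    [0,0,-0.1],
    [0,0,-0.1],
    [0,0,-0.1],
    [0,0,0],
    [0,0,0],
  ],
  rotation=[
    [0,0,0],
    [0,0,0],
    [0,0,0],
    [0,0,0],
    [0,0,0],
  ],
)

```text
time: 4.35
tcp_pos: [526.9, -124.6, 187.2]
ee_rot: [[0.755, 0.656, 0.002], [0.656, -0.755, -0.001], [0.001, 0.002, -1.0]]
force: [0.4, 0.4, -1.4]
grip_width: 34.1
finger_force: 0.0
```

```bash
python3 - <<'E'
from h import *
a=viewer.snapshot("scene")
o=ctrl.get_obs(); R=o["ee_rot"];p=o["tcp_pos"]; print(p,o["time"],o["grip_width"])
x,y=proj("scene",p).astype(int)
print(x,y)
im=(255*(a[y-60:y+60,x-80:x+80,::-1]/255.)**.5).astype(np.uint8)
cv2.imwrite("pics/d1.png",cv2.resize(im,None,fx=5,fy=5,interpolation=cv2.INTER_CUBIC))
E
```

```text
[ 525.93347566 -124.14234518  185.76976154] 4.4 33.89520499399454
200 204
```

View pics/d1.png

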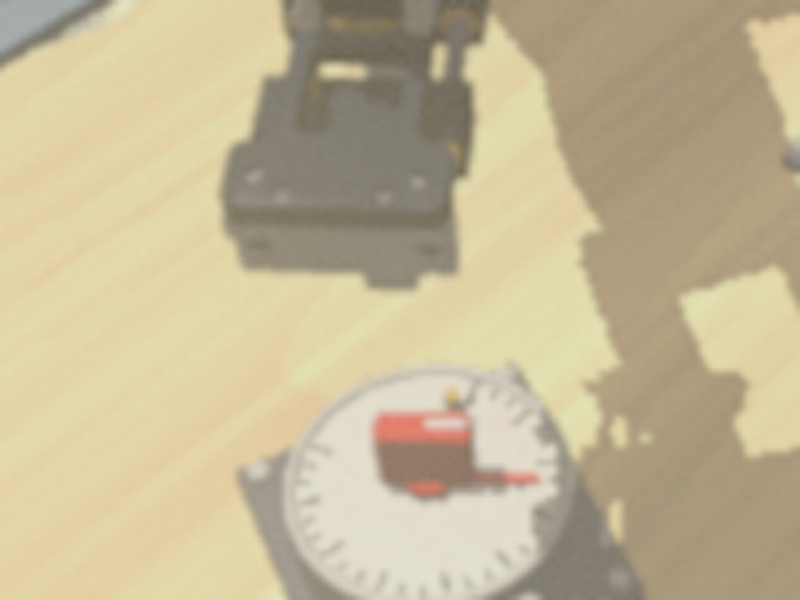

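The view shows a fingertip nub at crop (365–420, ~288), full (193–204, 201.6). A tip at z = 185 should appear near row 218, so the real fingertips seem to be about 50 mm above the reported TCP, or shifted sideways. I'll probe downward in small steps with the fingers open and watch the force.

apply_moves(
  slide=[
    [0.001,0,0.1],
    [0,0,0.1],
    [0,0,0.099],
    [0,0,0],
    [0,0,0],
  ],
  rotation=[
    [0,0,0],
    [0,0,0],
    [0,0,0],
    [0,0,0],
    [0,0,0],
  ],
)

```text
time: 4.9
tcp_pos: [525.5, -123.5, 65.7]
ee_rot: [[0.755, 0.656, -0.004], [0.656, -0.755, 0.002], [-0.002, -0.004, -1.0]]
force: [-0.3, -0.5, 0.8]
grip_width: 33.9
finger_force: 0.0
```

apply_moves(
  slide=[
    [0,0,0.01],
    [0,0,0.01],
    [0,0,0.005],
    [0,0,0],
  ],
  rotation=[
    [0,0,0],
    [0,0,0],
    [0,0,0],
    [0,0,0],
  ],
)

```text
time: 5.3
tcp_pos: [526.9, -124.2, 57.2]
ee_rot: [[0.755, 0.656, 0.001], [0.656, -0.755, -0.0], [0.0, 0.001, -1.0]]
force: [1.1, -0.7, -0.2]
grip_width: 34.2
finger_force: 0.0
```

apply_moves(
  slide=[
    [0,0,0.005],
    [0,0,0.005],
    [0,0,0],
  ],
  rotation=[
    [0,0,0],
    [0,0,0],
    [0,0,0],
  ],
)

```text
time: 5.6
tcp_pos: [526.5, -124.0, 52.5]
ee_rot: [[0.755, 0.656, -0.0], [0.656, -0.755, 0.0], [-0.0, -0.0, -1.0]]
force: [0.7, -0.1, -0.1]
grip_width: 33.8
finger_force: 0.0
```

apply_moves(
  slide=[
    [0,0,0.005],
    [0,0,0.005],
    [0,0,0],
  ],
  rotation=[
    [0,0,0],
    [0,0,0],
    [0,0,0],
  ],
)

```text
time: 5.9
tcp_pos: [526.5, -124.0, 48.4]
ee_rot: [[0.755, 0.656, -0.001], [0.656, -0.755, 0.0], [-0.0, -0.001, -1.0]]
force: [-0.5, -0.2, -0.0]
grip_width: 34.0
finger_force: 0.0
```

apply_moves(
  slide=[
    [0,0,0.005],
    [0,0,0.005],
    [0,0,0],
  ],
  rotation=[
    [0,0,0],
    [0,0,0],
    [0,0,0],
  ],
)

```text
time: 6.2
tcp_pos: [526.5, -124.0, 44.4]
ee_rot: [[0.755, 0.656, -0.001], [0.656, -0.755, 0.0], [-0.0, -0.001, -1.0]]
force: [0.1, 0.2, -0.1]
grip_width: 34.1
finger_force: 0.0
```

The reported TCP is 8 mm below the dial face with no contact, so the tips really sit about 48 mm higher than reported. I'll go 20 mm lower and close on the bar.

apply_moves(
  slide=[
    [0,0,0.01],
    [0,0,0.01],
    [0,0,0.01],
    [0,0,0.01],
    [0,0,0.01],
    [0,0,0],
  ],
  rotation=[
    [0,0,0],
    [0,0,0],
    [0,0,0],
    [0,0,0],
    [0,0,0],
    [0,0,0],
  ],
)

```text
time: 6.8
tcp_pos: [526.1, -123.8, 24.0]
ee_rot: [[0.755, 0.656, -0.001], [0.656, -0.755, 0.001], [-0.001, -0.001, -1.0]]
force: [0.3, -0.2, 0.1]
grip_width: 33.7
finger_force: 0.0
```

apply_moves(
  slide=[
    [0,0,0],
    [0,0,0],
    [0,0,0],
    [0,0,0],
    [0,0,0],
  ],
  rotation=[
    [0,0,0],
    [0,0,0],
    [0,0,0],
    [0,0,0],
    [0,0,0],
  ],
  hand=0,
  newtons=20,
)

```text
time: 7.3
tcp_pos: [526.8, -124.1, 24.9]
ee_rot: [[0.755, 0.656, 0.0], [0.656, -0.755, -0.0], [0.0, 0.0, -1.0]]
force: [-0.2, 0.0, 0.3]
grip_width: 22.6
finger_force: 20.0
```

apply_moves(
  slide=[
    [0,0,0],
    [0,0,0],
  ],
  rotation=[
    [0,0,0],
    [0,0,0],
  ],
)

```text
time: 7.5
tcp_pos: [526.8, -124.1, 24.9]
ee_rot: [[0.755, 0.656, 0.0], [0.656, -0.755, -0.0], [0.0, 0.0, -1.0]]
force: [-0.6, 0.5, 0.2]
grip_width: 22.7
finger_force: 20.0
```

```bash
python3 - <<'E'
from h import *
a=viewer.snapshot("scene"); o=ctrl.get_obs();print(o["wrist_torque"],o["force"],o["grip_width"],o["finger_force"])
im=(255*(a[200:275,160:260,::-1]/255.)**.5).astype(np.uint8)
cv2.imwrite("pics/e1.png",cv2.resize(im,None,fx=8,fy=8,interpolation=cv2.INTER_CUBIC))
E
```

```text
[ 0.03576586 -0.06412891 -0.04115815] [-0.59195441  0.64310254  0.55100225] 22.910767526227048 19.999970197677612
```

View pics/e1.png

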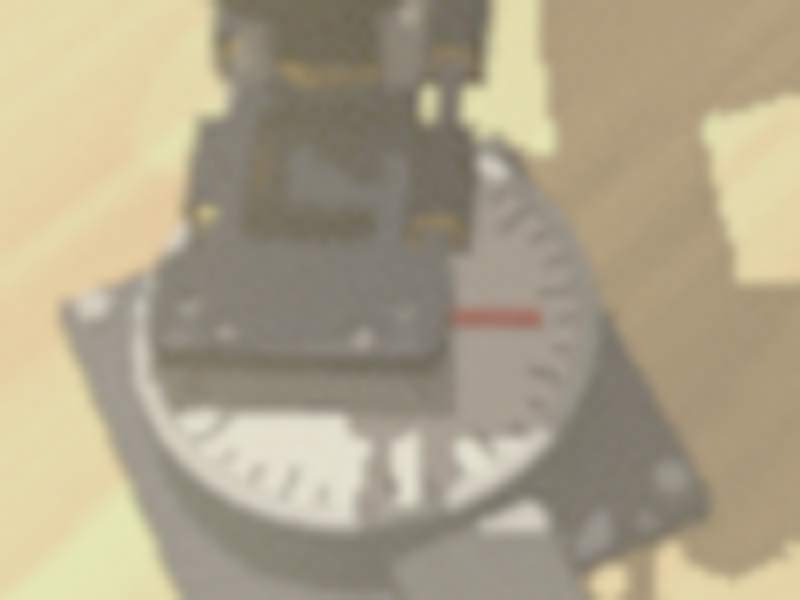

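The pointer tip is at crop (541,318), full (227.6,239.7), so it has not moved; the fingers hold something 22.7 mm wide with balanced force. I'll try a small anticlockwise turn and check the pointer.

apply_moves(
  slide=[
    [0,0,0],
    [0,0,0],
    [0,0,0],
    [0,0,0],
  ],
  rotation=[
    [0,0,-0.05],
    [0,0,-0.05],
    [0,0,0],
    [0,0,0],
  ],
)

```text
time: 7.95
tcp_pos: [526.6, -123.9, 24.8]
ee_rot: [[0.604, 0.797, -0.0], [0.797, -0.604, 0.0], [0.0, -0.0, -1.0]]
force: [-1.0, 2.6, 2.0]
grip_width: 22.7
finger_force: 20.0
```

```bash
cat >> h.py <<'E'
def tip():
    a=viewer.snapshot("scene"); h=cv2.cvtColor(a,cv2.COLOR_RGB2HSV)
    m=((h[...,0]<8)|(h[...,0]>170))&(h[...,1]>110)&(h[...,2]>50); m[:205]=0;m[270:]=0;m[:,:170]=0;m[:,250:]=0
    ys,xs=np.nonzero(m); P=np.array([ray("scene",(x,y),56)[:2] for x,y in zip(xs,ys)])-[526.2,-124.2]
    if len(P):
        r=np.hypot(*P.T); k=(r>25)&(r<55)
        if k.any(): print("red n",k.sum(),"rmax",r[k].max().round(1),"ang",np.degrees(np.arctan2(*P[k].mean(0)[::-1])).round(1))
    o=ctrl.get_obs();print("F",o["force"].round(1),"T",o["wrist_torque"].round(3),"w",round(o["grip_width"],1),"f",round(o["finger_force"],1),"t",o["time"])
E
python3 -c "
from h import *
tip(); togo([526.2,-124.2,25],114)"
```

```text
red n 2 rmax 48.4 ang 56.0
F [-0.7  1.6  2.8] T [0.224 0.135 0.054] w 22.4 f 20.0 t 8.0
t 8.0 shift mm tool [-0.5 -0.1 -0.2] scaled [-0.0011 -0.0002 -0.0005] yaw now 52.83 turn z scaled -0.5097 tilt [-2.e-04  3.e-04 -1.e+00] j6 0.21111798811254617
```

The pointer follows (about 56° with the tool at 53°), and the wrist moment about z is 0.054 N m, which matches the knob's friction. I continue turning.

apply_moves(
  slide=[
    [0,0,0],
    [0,0,0],
    [0,0,0],
    [0,0,0],
    [0,0,0],
    [0,0,0],
    [0,0,0],
    [0,0,0],
  ],
  rotation=[
    [0,0,-0.06],
    [0,0,-0.06],
    [0,0,-0.06],
    [0,0,-0.06],
    [0,0,-0.06],
    [0,0,-0.06],
    [0,0,0],
    [0,0,0],
  ],
)

```text
time: 8.8
tcp_pos: [525.5, -123.6, 24.8]
ee_rot: [[-0.104, 0.995, -0.002], [0.995, 0.104, 0.001], [0.001, -0.002, -1.0]]
force: [-4.8, 2.5, 5.5]
grip_width: 22.9
finger_force: 20.0
```

```bash
python3 -c "
from h import *
tip(); togo([526.2,-124.2,25],114)"
```

```text
red n 7 rmax 29.8 ang 174.1
F [-4.3  1.   5.4] T [0.308 0.647 0.057] w 22.8 f 20.0 t 8.85
t 8.85 shift mm tool [-0.7  0.7 -0.2] scaled [-0.0018  0.0017 -0.0006] yaw now 95.98 turn z scaled -0.1501 tilt [-2.3e-03  8.0e-04 -1.0e+00] j6 -0.5417838908706777
```

apply_moves(
  slide=[
    [0,0,0],
    [0,0,0],
    [0,0,0],
    [0,0,0],
    [0,0,0],
    [0,0,0],
  ],
  rotation=[
    [0,0,-0.025],
    [0,0,-0.025],
    [0,0,-0.025],
    [0,0,-0.025],
    [0,0,0],
    [0,0,0],
  ],
)

```text
time: 9.45
tcp_pos: [525.1, -123.6, 24.8]
ee_rot: [[-0.309, 0.951, -0.003], [0.951, 0.309, 0.001], [0.002, -0.002, -1.0]]
force: [-5.5, 1.7, 6.1]
grip_width: 22.6
finger_force: 20.0
```

```bash
python3 -c "
from h import *
tip(); togo([526.2,-124.2,25],114)"
```

```text
red n 7 rmax 29.7 ang 158.2
F [-4.5  1.2  6.9] T [0.236 0.889 0.027] w 22.8 f 20.0 t 9.5
t 9.5 shift mm tool [-0.9  0.8 -0.2] scaled [-0.0021  0.0021 -0.0006] yaw now 107.98 turn z scaled -0.0502 tilt [-2.8e-03  8.0e-04 -1.0e+00] j6 -0.7511471261268554
```

apply_moves(
  slide=[
    [0,0,0],
    [0,0,0],
    [0,0,0],
    [0,0,0],
  ],
  rotation=[
    [0,0,-0.02],
    [0,0,-0.02],
    [0,0,0],
    [0,0,0],
  ],
)

```text
time: 9.9
tcp_pos: [525.0, -123.6, 24.8]
ee_rot: [[-0.387, 0.922, -0.003], [0.922, 0.387, 0.001], [0.002, -0.003, -1.0]]
force: [-5.4, 2.0, 5.9]
grip_width: 22.7
finger_force: 20.0
```

```bash
python3 -c "
from h import *
tip(); togo([526.2,-124.2,25],114)"
```

```text
red n 10 rmax 30.7 ang 156.2
F [-5.2  1.2  6.2] T [0.248 0.987 0.058] w 22.6 f 20.0 t 9.95
t 9.95 shift mm tool [-0.9  0.9 -0.3] scaled [-0.0023  0.0022 -0.0006] yaw now 112.78 turn z scaled -0.0102 tilt [-3.1e-03  7.0e-04 -1.0e+00] j6 -0.8348876302798625
```

apply_moves(
  slide=[
    [0,0,0],
    [0,0,0],
    [0,0,0],
    [0,0,0],
  ],
  rotation=[
    [0,0,-0.015],
    [0,0,-0.015],
    [0,0,0],
    [0,0,0],
  ],
)

```text
time: 10.35
tcp_pos: [524.8, -123.4, 24.7]
ee_rot: [[-0.444, 0.896, -0.003], [0.896, 0.444, 0.001], [0.003, -0.003, -1.0]]
force: [-6.0, 2.1, 6.2]
grip_width: 22.7
finger_force: 20.0
```

```bash
python3 -c "
from h import *
tip(); togo([526.2,-124.2,25],114)"
```

```text
red n 18 rmax 35.2 ang 152.0
F [-5.2  1.8  6.4] T [ 0.331  1.003 -0.175] w 22.9 f 20.0 t 10.4
t 10.4 shift mm tool [-1.3  0.9 -0.3] scaled [-0.0033  0.0023 -0.0007] yaw now 116.36 turn z scaled 0.0196 tilt [-0.0035  0.0012 -1.    ] j6 -0.8974614774541719
```

apply_moves(
  slide=[
    [0,0,0],
    [0,0,0],
    [0,0,0],
    [0,0,0],
  ],
  rotation=[
    [0,0,-0.015],
    [0,0,-0.015],
    [0,0,0],
    [0,0,0],
  ],
)

```text
time: 10.8
tcp_pos: [524.9, -123.9, 24.7]
ee_rot: [[-0.499, 0.867, -0.003], [0.867, 0.499, 0.001], [0.002, -0.002, -1.0]]
force: [-4.8, 0.9, 5.4]
grip_width: 22.5
finger_force: 20.0
```

```bash
python3 -c "
from h import *
tip(); togo([526.2,-124.2,25],114)"
```

```text
red n 24 rmax 40.1 ang 150.1
F [-5.9  0.5  5.2] T [ 0.075  0.879 -0.261] w 23.2 f 20.0 t 10.85
t 10.85 shift mm tool [-0.9  1.  -0.4] scaled [-0.0023  0.0024 -0.0009] yaw now 119.94 turn z scaled 0.0495 tilt [-3.2e-03  6.0e-04 -1.0e+00] j6 -0.960082583607146
```

The z moment swung from about +0.05 to −0.26 N m near 115°, so the pointer is against the stop. I release, lift and check.

apply_moves(
  slide=[
    [0,0,0],
    [0,0,0],
    [0,0,0],
    [0,0,0],
  ],
  rotation=[
    [0,0,0],
    [0,0,0],
    [0,0,0],
    [0,0,0],
  ],
  hand=40,
)

```text
time: 11.25
tcp_pos: [527.0, -124.2, 24.7]
ee_rot: [[-0.502, 0.865, 0.001], [0.865, 0.502, -0.0], [-0.0, 0.0, -1.0]]
force: [0.9, -0.5, -0.3]
grip_width: 39.5
finger_force: 0.0
```

apply_moves(
  slide=[
    [0,0,-0.03],
    [0,0,-0.06],
    [0,0,-0.1],
    [0,0,-0.1],
    [0,0,-0.1],
    [0,0,0],
  ],
  rotation=[
    [0,0,0],
    [0,0,0],
    [0,0,0],
    [0,0,0],
    [0,0,0],
    [0,0,0],
  ],
)

```text
time: 11.85
tcp_pos: [530.4, -125.6, 188.0]
ee_rot: [[-0.502, 0.865, 0.011], [0.865, 0.503, -0.005], [-0.01, 0.007, -1.0]]
force: [0.3, -1.6, 0.5]
grip_width: 39.9
finger_force: 0.0
```

```bash
python3 -c "
from h import *
tip(); togo([300,-450,180],114)"
```

```text
red n 6 rmax 31.1 ang 146.7
F [-0.2 -0.3 -0.1] T [-0.043 -0.054  0.004] w 39.8 f 0.0 t 11.9
t 11.9 shift mm tool [-166.  -361.2    4.3] scaled [-0.415  -0.9029  0.0107] yaw now 120.16 turn z scaled 0.0513 tilt [ 0.0072 -0.0033 -1.    ] j6 -0.9638935900963023
```

Moving back out of the top camera's view.

apply_moves(
  slide=[
    [-0.045,-0.1,0],
    [-0.045,-0.1,0],
    [-0.045,-0.1,0],
    [-0.045,-0.1,0],
    [-0.045,-0.1,0],
    [-0.045,-0.1,0],
    [-0.045,-0.1,0],
    [-0.045,-0.1,0],
  ],
  rotation=[
    [0,0,0],
    [0,0,0],
    [0,0,0],
    [0,0,0],
    [0,0,0],
    [0,0,0],
    [0,0,0],
    [0,0,0],
  ],
)

```text
time: 12.7
tcp_pos: [320.8, -409.8, 179.7]
ee_rot: [[-0.502, 0.865, -0.001], [0.865, 0.502, 0.002], [0.002, 0.0, -1.0]]
force: [0.4, -0.3, -1.6]
grip_width: 40.1
finger_force: 0.0
```

apply_moves(
  slide=[
    [-0.045,-0.1,0],
    [-0.045,-0.1,0],
    [-0.045,-0.1,0],
    [0,0,0],
    [0,0,0],
  ],
  rotation=[
    [0,0,0],
    [0,0,0],
    [0,0,0],
    [0,0,0],
    [0,0,0],
  ],
)

```text
time: 13.2
tcp_pos: [244.9, -516.0, 179.3]
ee_rot: [[-0.5, 0.866, -0.0], [0.866, 0.5, 0.003], [0.003, 0.001, -1.0]]
force: [0.5, 0.1, 0.2]
grip_width: 39.6
finger_force: 0.0
```

```bash
python3 - <<'E'
from h import *
b=viewer.snapshot("top"); a=viewer.snapshot("scene")
g=lambda im,u,v:cv2.resize(im[v-40:v+40,u-26:u+27,::-1],(396,598),interpolation=cv2.INTER_CUBIC)
cv2.imwrite("pics/f1.png",np.hstack([cv2.resize(b[132:212,291:371,::-1],(400,400),interpolation=cv2.INTER_CUBIC),cv2.resize(a[200:280,166:246,::-1],(400,400),interpolation=cv2.INTER_CUBIC)]))
h=cv2.cvtColor(b,cv2.COLOR_RGB2HSV)
m=((h[...,0]>100)&(h[...,0]<125)&(h[...,1]>130)&(h[...,2]>60)); ys,xs=np.nonzero(m[130:200,125:195]);print("blue",xs.mean()+125,ys.mean()+130,len(xs))
print(ctrl.get_obs()["time"],ctrl.get_obs()["tcp_pos"])
E
```

```text
blue 154.44347826086957 160.7826086956522 115
13.3 [ 246.20253343 -514.98451729  179.94327452]
```

View pics/f1.png

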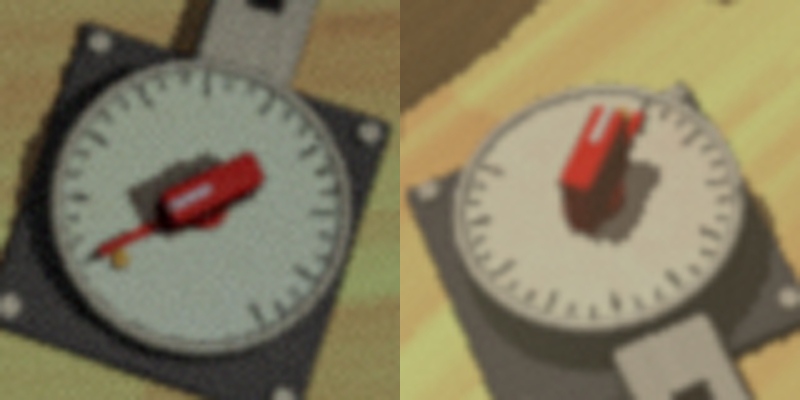

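The top half shows the red pointer lying over the black needle, with its tip at crop (98,250) touching the brass pin at (120,259); the blue knob has not moved. One numeric check that the pointer stopped short of the tool's final 120°.

```bash
python3 - <<'E'
from h import *
b=viewer.snapshot("top"); m=redmask(b); m[:132]=0;m[212:]=0;m[:,:291]=0;m[:,371:]=0
ys,xs=np.nonzero(m); P=np.array([ray("top",q,56)[:2] for q in zip(xs,ys)])-[526.2,-124.2]
r=np.hypot(*P.T);a=np.degrees(np.arctan2(P[:,1],P[:,0])); k=(r>28)&(a>60)
print(k.sum(),r[k].max(),a[k].mean(),a[k&(r>38)].round(1))
for q in[(168,360),(122,364)]:
    d=ray("top",((q[0]-3)/7+291,(q[1]-3)/7+132),56)[:2]-[526.2,-124.2]; print(np.hypot(*d),np.degrees(np.arctan2(d[1],d[0])))
E
```

```text
12 48.08308526669278 113.00882825488395 [112.5 113.9 111.7 112.8 114.  114.1 115.3]
42.39592053556907 121.39722259751233
55.559081825994625 114.32780035100039
```

```bash
python3 -c "
from station import ctrl
print(ctrl.sign_off())"
```

```text
the job is handed in; nothing more can be done
None
```

The red pointer is fully back against the brass zero pin, the knob is released with the arm clear, the blue pointer has not moved, and the job was handed in at about 13 s.

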